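Reload the rolling-ball tack tester

TASK

Reload the rolling-ball tester for its next run: with the fingertips behind it, push the steel ball back along the flat run-out and up the sloped gutter until it has rolled over the spring catch and stays by itself between the catch and the end stop, then take the hand away. Push it steadily all the way up without flicking it, never pinch it or lift it out of the channel, and do not jam it hard against the stop. Leave the bottle, the flask and the tape roll where they stand.

Things in the scene. Friction and masses are not known exactly. Their poses are not given: they have to be found in the camera images.
- tester: Rolling-ball tester, fixed: grey base 470 x 120 mm, top 17 mm above the bench, with a straight aluminium channel (28 mm wide inside, walls 3 mm thick, 7 mm high) along its middle. Origin on the channel's centre line at bench height; x runs along the channel to its high end, z up. Level run-out from x = -220 (20 mm high rubber buffer) to -40 mm, floor 30 mm above the bench; then the gutter.
- gutter: The sloping end of the channel, 224 mm long, same section. Origin at the foot of the slope (tester x = -40 mm), on the floor's centre line; x points uphill along the floor (16 degrees above level), y across it, z square to the floor. A ball let go on the slope rolls back down.
- ball: Polished, slippery steel ball, 30 mm in diameter, about 0.11 kg, lying in the level run-out 45 to 105 mm from the foot of the slope, where it stays until pushed. Origin at its centre (15 mm above the floor it lies on).
- catch (a joint): Angle of the spring catch: a steel tongue 7 mm wide in a 9 mm slot of the gutter's floor, hinged at its downhill end. 0 = up, nose 6 mm above the floor; 0.16 rad = flush. The ball rolled uphill presses it down by its weight; it springs up behind the ball and holds it. Its release tab sticks out on the gutter's -y side, 38 to 52 mm from the centre line, below the floor.
- catch_nose (a point): The catch's nose when up: 175 mm up the slope from its foot, 6 mm above the floor. A ball held by the catch has its centre about 12 mm uphill of this point (along the floor).
- stop_face (a point): Centre of the end stop's face at the gutter's top, 210 mm up the slope, 15 mm above the floor; the stop is 22 mm high. A ball touching it has its centre 20 mm uphill of the nose, so a caught ball has 8 mm of play.
- bottle: Amber glass bottle standing past the tester's high end, 60 mm in diameter, about 130 mm tall with its black cap. Origin at the centre of its underside. Leave it alone.
- flask: Conical glass flask standing beside the run-out, 74 mm wide at the foot, 108 mm tall. Origin at the centre of its underside. Leave it alone.
- tape_roll: Roll of tape lying flat beside the tester, 92 mm in diameter, 25 mm high. Origin at the centre of its underside. Leave it alone.
Mind the look-alikes: they are no part of the job. There is more than one size of the ball; the job needs the smallest.

How it is judged (in metres and radians):
On the way, in this order (a step that is already met when the one before it is completed fails the run):
1. the ball is being pushed up the middle of the slope, a finger behind it (x of ball in the frame of gutter between 0.05 and 0.15 m and contact force between the fingers and ball above 0.03 N), for 0.1 s.
2. the ball is past the catch and the catch has sprung up behind it (x of ball in the frame of gutter above 0.182 m and value of joint catch below 0.05 rad), for 0.2 s.
At the end, for the whole second after the job is handed in: The ball lies at rest (under 20 mm/s) on the gutter's floor between the catch and the end stop: its centre 182 to 200 mm up the slope, within 6 mm of the centre line and 10 to 20 mm above the floor, with the catch up behind it (under 0.05 rad) (all of step 2 and x of ball in the frame of gutter below 0.2 m and y of ball in the frame of gutter between -0.006 and 0.006 m and z of ball in the frame of gutter between 0.01 and 0.02 m and linear speed of ball below 0.02 m/s); the robot touches nothing.
It fails at once if the ball is lifted more than 12 mm off the channel's floor (z of ball in the frame of gutter above 0.027 m and z of ball in the frame of tester above 0.057 m).
It fails at once if the ball leaves the channel sideways (y of ball in the frame of tester above 0.02 m or y of ball in the frame of tester below -0.02 m).
It fails at once if the ball is pinched or jammed with more than 30 N (contact force between the fingers and ball above 30 N).
It fails at once if a bystander is moved more than 20 mm or tipped (distance of any of bottle, flask, tape_roll from where it was at the start of the episode above 0.02 m or angle between any of bottle, flask's own z axis and vertical above 0.3 rad).
It also fails if it takes over 40 s, if anything falls off the work surface, if the arm or the gripper's body presses on something with over 40 N, if the wrist force passes 120 N, or if a joint passes its speed limit or range.

ROBOT

A 6-joint arm with a two-finger parallel gripper is mounted at the origin on the work surface. World frame = base frame: x ahead of the robot, y to its left, z up, the work surface at z = 0. Lengths are in mm, angles in rad, forces in N, time in s.
With the tool pointing down it reaches from about 350 to 775 mm from the base axis. Payload 7.3 kg.
Tool frame: the origin (TCP) lies on the mounting face of the last link; the fingertips stand 178 mm ahead of it and the grasp point (between the pads) lies 159 mm ahead of it (bot.grip_point_offset is the distance from the TCP to the grasp point, in mm); x points along the fingers, y is the direction in which the jaws open and shut, and the axes are right-handed (so a half turn about x gives the same grasp; the last joint's range is limited). The gripper opens to 92 mm and grips with 3 to 60 N. Pads are 19 mm wide; open, the fingers measure 130 mm over their backs; the gripper's body (75 mm by 190 mm) begins 47 mm behind the grasp point.
Start: joints at [-1.485, 0.342, 1.524, -0, 1.275, -0.146], TCP at [120.628, -510.957, 404.741] pointing down, gripper open.
Joint ranges: [-2.53, 2.53], [-0.77, 2.02], [0.04, 2.7], [-1, 4.14], [0.28, 2.66], [-3.11, 3.11]. Speed limits (rad/s): [2.57, 2.57, 3.14, 3.14, 3.14, 3.14].

INTERFACE

Orientations are given as [roll, pitch, yaw] about the fixed x, y, z axes, in that order (R = Rz(yaw) Ry(pitch) Rx(roll)).
In Python, from plant import bot gives the robot as it stands.
- The arm moves only by the tool arm_command, never from a script. Its argument "moves" is a list of rows, each a list of 5 numbers: the shift along the tool's x, y, z in cm, then the turn about the tool's x in degrees, then the opening, from 0 (shut) to 1 (fully open). A call has 1 to 10 rows; each row is the pose to reach, as a shift and turn from the pose measured when the call began, along the tool's axes at that moment; what a row does not reach only later rows make up. A row lasts 1/10 s, in which the tool goes at most 50 mm and 8.59 degrees, less where a joint would pass 70% of its speed; a pose out of reach is approached as far as the arm can. A call with a gripper value outside its range is refused whole. The fingers move at their own pace and stop on an object; the grip force is fixed at half the most. Time passes only in rows, so rows that repeat a pose let the fingers close. It gives the time, the measured TCP pose, the force and the opening at its end, in the units of the state.
- bot.get_obs(): the state, without advancing time (a new reading comes with each control period).
- bot.capture(name): name is "scene" or "top"; returns a dict with "frame" (420x560x3 uint8, blue, green, red), "K" (3x3 intrinsics, pixels), "origin" and "orientation" of the camera in the world. Camera axes: x right, y down, z forward; pixel columns grow to the right and rows downward; lengths in mm; the calibration is good to about 2 mm. A picture is of the moment at which its call begins. There is no depth.
- bot.close_job(): hands the job in, once; it reports no verdict.
The state is a dict: "time": time; "joint_positions": joint angles; "dq": joint speeds; "tau": joint torques, N m; "tool_pos": TCP position; "tcp_rot": TCP orientation; "contact_force": force on the tool from outside, world axes, zero at the start; "moment": the same for the moment, N m; "grip_width": finger opening in mm.
Only numpy, scipy, OpenCV 4.12 (cv2) and the standard library are available. Lean on these libraries where they do the work, as an engineer would, in place of code of your own. Each camera call takes 0.05 s, during which the arm holds its last target.

## Working session

There is one attempt and no reset: what is moved stays moved. The work goes in short steps, Python scripts to look and compute and a tool call to move; the robot and the scene stay as the last step left them, time stands still between calls to the robot, and variables do not carry over. Pictures are saved under pics/ and viewed, and the job is handed in when it is done.

Besides the shell and the picture viewer there is one more tool, called after "Request:" as name(argument=value, ...), one argument or row to a line, values as JSON. arm_command: Moves the arm, as the interface text tells. Its arguments: {"type":"object","properties":{"moves":{"type":"array"}},"required":["moves"]}

```bash
mkdir -p pics; ls; python3 - <<'E'
from plant import bot
import cv2
for n in ("scene","top"):
    c=bot.capture(n); cv2.imwrite(f"pics/{n}0.png",c["frame"]); print(n,c["K"],c["origin"],c["orientation"])
print(bot.get_obs(), bot.grip_point_offset)
E
```

```text
pics
scene [[404.77729556   0.         281.35786412]
 [  0.         404.77729556 204.64336452]
 [  0.           0.           1.        ]] [ 927.10578512 -457.78492173  682.67464278] [-2.35372232  0.01367062  0.61205925]
top [[464.51928075   0.         272.8287346 ]
 [  0.         464.51928075 210.57491057]
 [  0.           0.           1.        ]] [ 397.24112459   60.71895961 1018.61680527] [-2.9493161  -0.0247754  -1.54798484]
{'time': 0.1, 'joint_positions': array([-1.48501209e+00,  3.42667754e-01,  1.52488707e+00,  3.62640728e-05,
        1.27541057e+00, -1.46004019e-01]), 'dq': array([ 6.40145737e-04, -1.33911214e-03, -2.45666785e-03, -2.38290427e-04,
       -5.91625596e-05, -4.22176219e-04]), 'tau': array([ 1.70973122e-03, -4.32003200e+01, -2.44694263e+01,  7.18804006e-02,
        5.25249972e-02, -5.10034954e-05]), 'tool_pos': array([ 120.61714503, -510.8453395 ,  404.1186772 ]), 'tcp_rot': array([-1.74205754,  1.56942315,  1.63131279]), 'contact_force': array([-0.18826225,  0.10605938,  0.25852918]), 'moment': array([ 0.02517924, -0.00350001, -0.01059346]), 'grip_width': 91.74054134486747} 159.20000000000002
```

View pics/scene0.png

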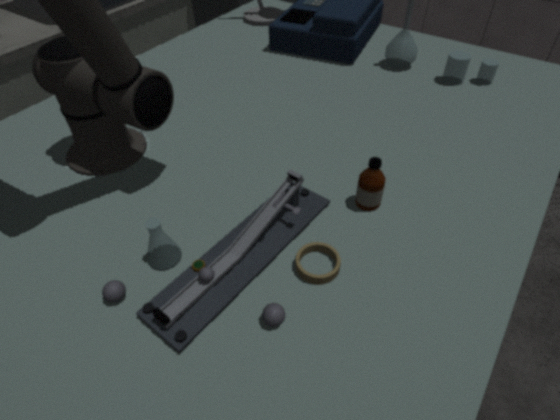

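View pics/top0.png

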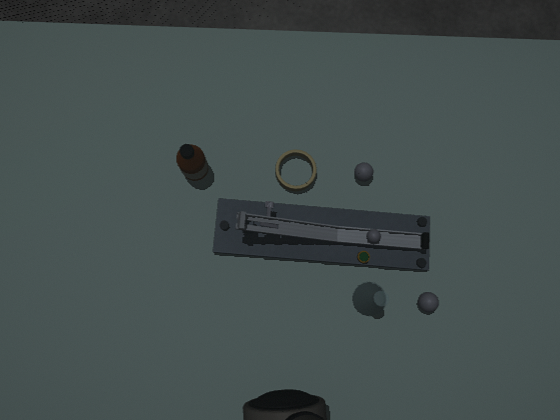

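Ball candidates in the top image are (373,237) in the channel, (364,172) on the bench and (428,302) on the bench. The one in the run-out fits the description. I'll confirm it in a crop, which will also give me the base corners.

```bash
python3 - <<'E'
import cv2,numpy as np
t=cv2.imread("pics/top0.png"); s=cv2.imread("pics/scene0.png")
g=lambda a:np.clip(255*(a/255.)**.5*1.1,0,255).astype(np.uint8)
cv2.imwrite("pics/tc.png",cv2.resize(g(t[145:325,205:455]),None,fx=3.2,fy=3.2,interpolation=cv2.INTER_CUBIC))
cv2.imwrite("pics/sc.png",cv2.resize(g(s[160:350,90:350]),None,fx=3,fy=3,interpolation=cv2.INTER_CUBIC))
E
```

```text
(no output)
```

View pics/tc.png

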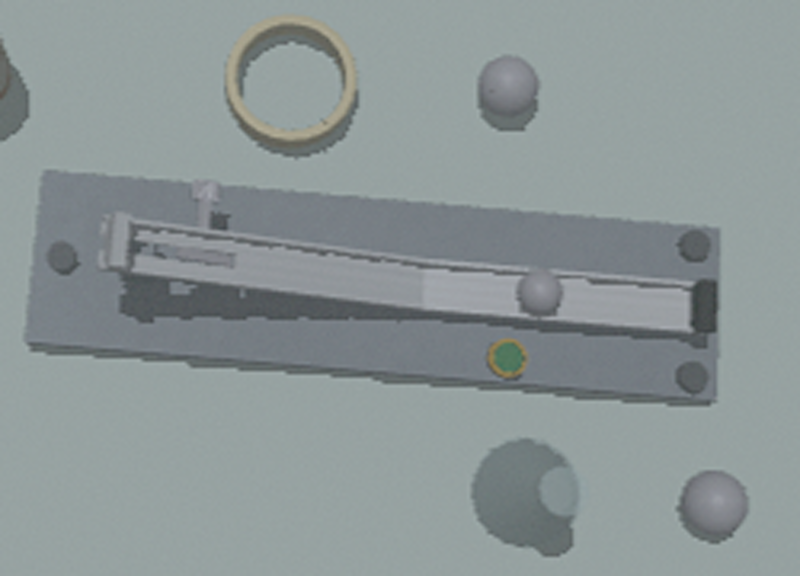

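View pics/sc.png

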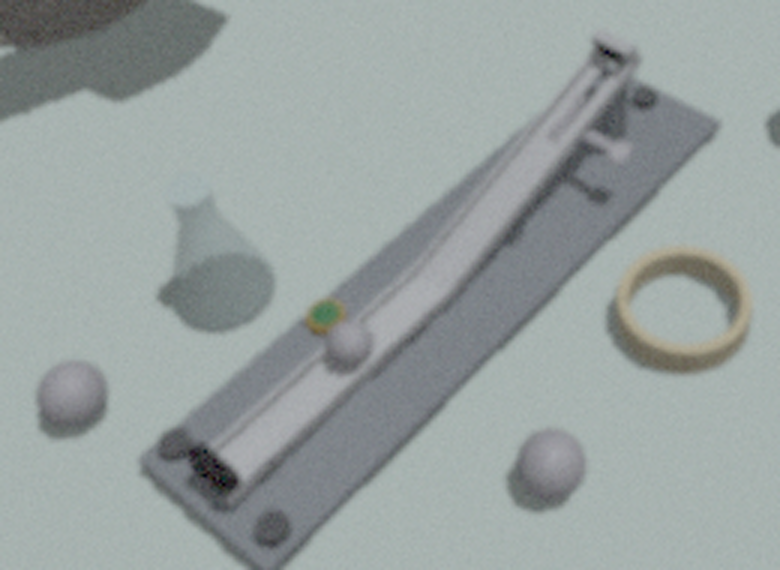

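The channel ball at (373,237) is about 14 px across and the bench balls about 19 and 21 px. The channel ball is therefore the smallest and the one meant. Next I fit the tester pose.

```bash
cat > h.py <<'E'
import numpy as np, cv2
from scipy.spatial.transform import Rotation as R
from scipy.optimize import least_squares
CAM={"scene":(404.77729556,281.35786412,204.64336452,[927.10578512,-457.78492173,682.67464278],[-2.35372232,0.01367062,0.61205925]),
"top":(464.51928075,272.8287346,210.57491057,[397.24112459,60.71895961,1018.61680527],[-2.9493161,-0.0247754,-1.54798484])}
def proj(n,P):
    f,cx,cy,o,e=CAM[n]; q=R.from_euler("xyz",e).inv().apply(np.atleast_2d(P)-o)
    return np.c_[f*q[:,0]/q[:,2]+cx, f*q[:,1]/q[:,2]+cy]
def T2W(p,P):
    return R.from_euler("z",p[2]).apply(np.atleast_2d(P))+[p[0],p[1],0]
def gut(x,y,z):
    a=np.radians(16); return [-40+x*np.cos(a)-z*np.sin(a), y, 30+x*np.sin(a)+z*np.cos(a)]
E
python3 - <<'E'
from h import *
tp=lambda a:(np.array(a,float)+.5)/3.2-.5+[205,145]
sp=lambda a:(np.array(a,float)+.5)/3-.5+[90,160]
obs=[("top",tp((43,171)),(235,-60,17)),("top",tp((720,228)),(-235,-60,17)),("top",tp((717,399)),(-235,60,17)),("top",tp((27,343)),(235,60,17)),
("top",tp((424,290)),(-40,0,30)),
("scene",sp((720,124)),(235,-60,17)),("scene",sp((142,465)),(-235,60,17))]
def res(p,sep=False):
    return np.concatenate([(proj(n,T2W(p,P))[0]-u) for n,u,P in obs])
best=min((least_squares(res,[400,0,y0]) for y0 in (0,1.57,3.14,-1.57)),key=lambda r:r.cost)
p=best.x; print(p,np.degrees(p[2]),best.cost); print(best.fun.reshape(-1,2).round(1))
# ball: position along tester at y=0,z=45
for n,u in (("top",tp((540,291))),("scene",sp((348,346)))):
    r=least_squares(lambda q:proj(n,T2W(p,[[q[0],q[1],45]]))[0]-u,[-100,0]); print(n,r.x)
np.save("p.npy",p)
t=cv2.imread("pics/top0.png"); s=cv2.imread("pics/scene0.png")
for n,im,o,k in (("top",t,(205,145),(250,180)),("scene",s,(90,160),(260,190))):
    im=np.clip(255*(im[o[1]:o[1]+k[1],o[0]:o[0]+k[0]]/255.)**.5*1.1,0,255).astype(np.uint8); im=cv2.resize(im,None,fx=3,fy=3)
    def L(a,b,c):
        q=(proj(n,T2W(p,[a,b]))-o+.5)*3-.5; q=q.round().astype(int); cv2.line(im,tuple(map(int,q[0])),tuple(map(int,q[1])),c,1)
    B=[(235,-60,17),(-235,-60,17),(-235,60,17),(235,60,17)]
    for i in range(4): L(B[i],B[(i+1)%4],(0,0,255))
    for y in(-14,14): L((-220,y,37),(-40,y,37),(0,255,0)); L(gut(0,y,7),gut(210,y,7),(0,255,0))
    L((-40,-14,30),(-40,14,30),(255,0,0)); L(gut(175,-5,6),gut(175,5,6),(255,0,0)); L(gut(210,-14,15),gut(210,14,15),(255,0,255))
    cv2.imwrite(f"pics/{n}_fit.png",im)
E
```

```text
[546.0586443  -67.88598844   1.51763936] 86.95433040378063 18.88544862558839
[[-0.9 -0.5]
 [-0.5 -1.4]
 [-0.2 -0.5]
 [-1.4  0. ]
 [ 4.  -1.8]
 [-0.2 -1.9]
 [-2.1 -2.3]]
top [-106.39055005    1.31081339]
scene [-107.48521052   -1.39254285]
```

View pics/top_fit.png

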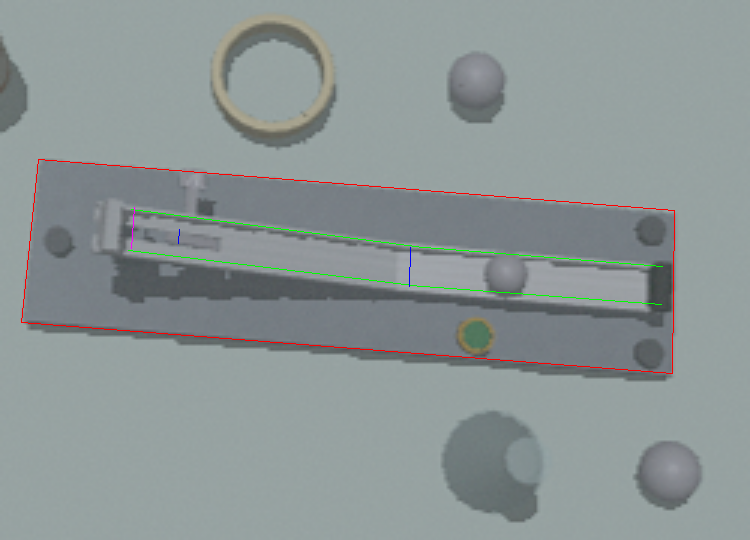

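View pics/scene_fit.png

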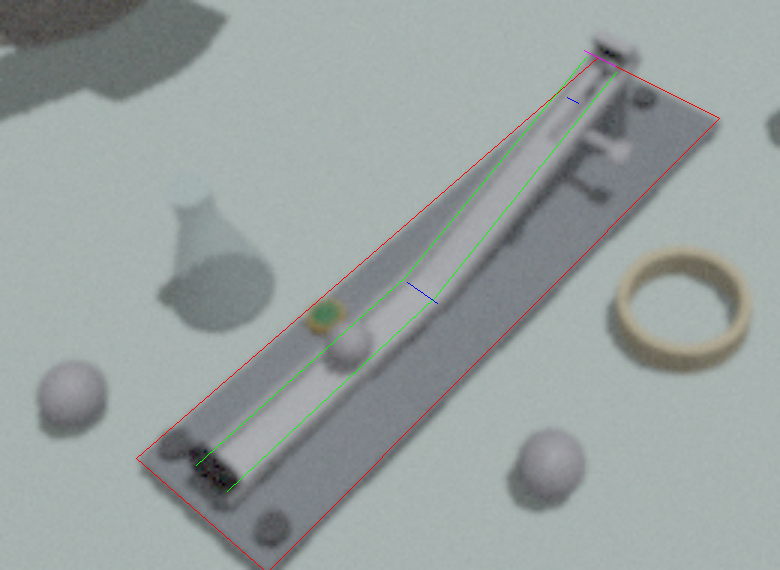

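```bash
python3 - <<'E'
from h import *
tp=lambda a:(np.array(a,float)+.5)/3.2-.5+[205,145]
sp=lambda a:(np.array(a,float)+.5)/3-.5+[90,160]
base=[("top",tp((43,171)),(235,-60,17)),("top",tp((720,228)),(-235,-60,17)),("top",tp((717,399)),(-235,60,17)),("top",tp((27,343)),(235,60,17)),
("scene",sp((720,124)),(235,-60,17)),("scene",sp((142,465)),(-235,60,17)),("scene",sp((268,572)),(-235,-60,17))]
ch=[("top",tp((424,290)),(-40,0,30)),("top",tp((692,305)),(-220,0,50)),("top",tp((131,244)),gut(210,0,22)),
("scene",sp((432,281)),(-40,0,30))]
def res(q):
    p=q[:3]
    return np.concatenate([(proj(n,T2W(p,np.array(P)+[q[3],q[4],0]))[0]-u-(q[5:7] if n=="scene" else q[7:9])) for n,u,P in base]+[(proj(n,T2W(p,P))[0]-u-(q[5:7] if n=="scene" else q[7:9])) for n,u,P in ch]+[q[5:]*.5])
b=least_squares(res,[546,-68,1.518]+[0]*6); p=b.x; print(p.round(3),np.degrees(p[2])); print(b.fun[:-4].reshape(-1,2).round(1))
for n,u,d in (("top",tp((540,291)),p[7:9]),("scene",sp((348,346)),p[5:7])):
    r=least_squares(lambda q:proj(n,T2W(p,[[q[0],q[1],45]]))[0]-u-d,[-100,0]); print(n,r.x)
p=p[:3]
np.save("p.npy",p)
t=cv2.imread("pics/top0.png"); s=cv2.imread("pics/scene0.png")
for n,im,o,k in (("top",t,(205,145),(250,180)),("scene",s,(90,160),(260,190))):
    im=np.clip(255*(im[o[1]:o[1]+k[1],o[0]:o[0]+k[0]]/255.)**.5*1.1,0,255).astype(np.uint8); im=cv2.resize(im,None,fx=3,fy=3)
    d=b.x[5:7] if n=="scene" else b.x[7:9]
    def L(a,b,c):
        q=(proj(n,T2W(p,[a,b]))-d-o+.5)*3-.5; q=q.round().astype(int); cv2.line(im,tuple(map(int,q[0])),tuple(map(int,q[1])),c,1)
    for y in(-14,14): L((-220,y,37),(-40,y,37),(0,255,0)); L(gut(0,y,7),gut(210,y,7),(0,255,0))
    L((-40,-14,30),(-40,14,30),(255,0,0)); L(gut(175,-5,6),gut(175,5,6),(255,0,0)); L(gut(210,-14,15),gut(210,14,15),(255,0,255))
    cv2.imwrite(f"pics/{n}_fit2.png",im)
# geometry: tool now
for n,q in (("flask",tp((525,495))),("ring",tp((292,80)))):
    r=least_squares(lambda a:proj("top",[[a[0],a[1],0]])[0]-q,[500,0]); print(n,r.x)
from plant import bot
ob=bot.get_obs(); M=R.from_euler("xyz",ob["tcp_rot"]).as_matrix(); print(M.round(3))
E
```

```text
[ 5.44762e+02 -5.51320e+01  1.51600e+00 -1.15610e+01 -2.84800e+00
 -1.54000e-01 -1.21400e+00 -1.19200e+00 -8.57000e-01] 86.86375366066635
[[-0.1 -0.2]
 [ 0.3 -0.8]
 [ 0.5  0.1]
 [-0.7  0.3]
 [ 0.6 -0.7]
 [-1.3 -1.4]
 [ 0.4  1.1]
 [-0.7 -0.4]
 [ 1.7  0.4]
 [-1.1  0.4]
 [ 0.3  0.6]]
top [-116.44919114   -2.48114511]
scene [-118.35340265   -1.29441514]
flask [ 406.09161356 -172.0873997 ]
ring [692.46359558 -10.36168324]
[[-0.     0.23  -0.973]
 [ 0.001 -0.973 -0.23 ]
 [-1.    -0.001 -0.   ]]
```

View pics/top_fit2.png

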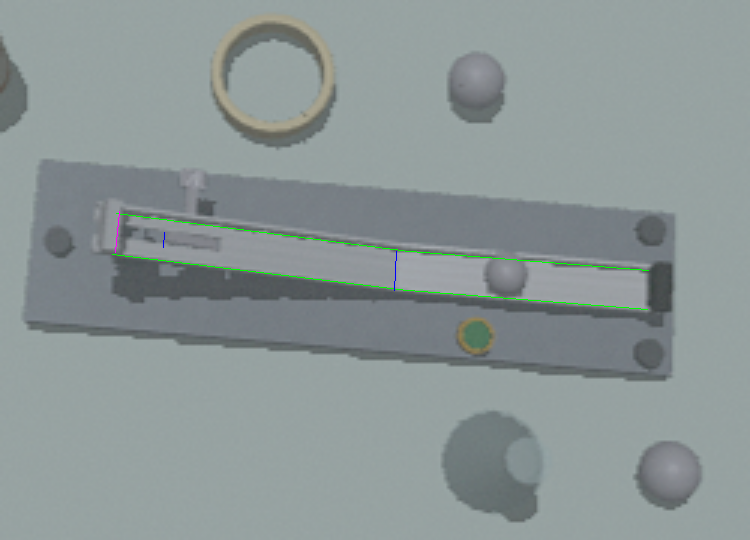

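View pics/scene_fit2.png

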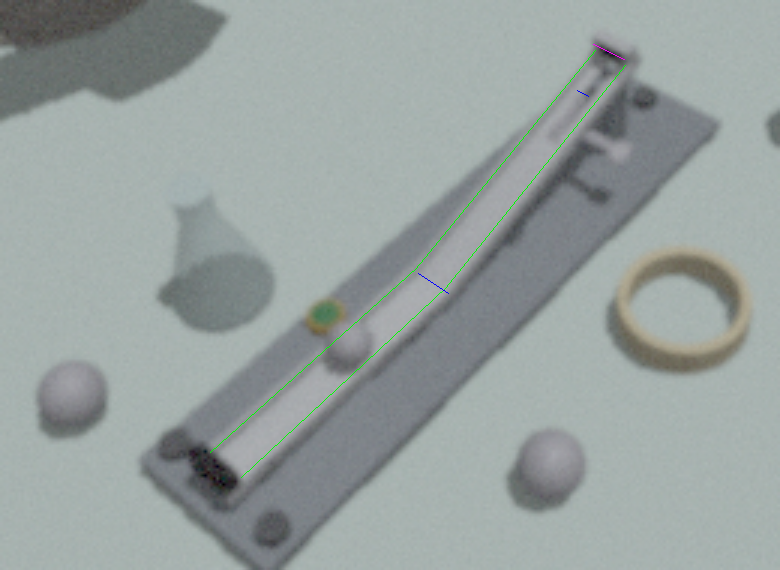

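Fit agrees in both views: the green channel edges, the foot line and the stop lie on the image. The ball is at tester x≈-117, with about 88 mm free behind it. The plan is to keep the fingers shut with the jaw axis along the channel and push with the back of the leading finger. Next I compute the approach.

```bash
cat >> h.py <<'E'
def tool():
    from plant import bot
    ob=bot.get_obs(); return ob, np.array(ob["tool_pos"]), R.from_euler("xyz",ob["tcp_rot"]).as_matrix()
def shift(tx,ty,tipz):
    p=np.load("p.npy"); ob,pos,M=tool()
    W=T2W(p,[[tx,ty,tipz+178]])[0]
    c=T2W(p,[[-1,0,0]])[0]-[p[0],p[1],0]
    ang=np.degrees(np.arctan2(c@M[:,2],c@M[:,1]))
    return (M.T@(W-pos)/10).round(2), round(ang,2)
def intester():
    p=np.load("p.npy"); ob,pos,M=tool()
    q=R.from_euler("z",-p[2]).apply(pos-[p[0],p[1],0]); q[2]-=178; return q.round(1), ob
E
python3 -c "
from h import *
print(shift(-175,-1,140)); print(shift(-175,-1,40)); print(intester()[0])"
```

```text
(array([  8.65, -17.78, -46.9 ]), np.float64(16.42))
(array([ 18.65, -17.77, -46.89]), np.float64(16.42))
[-478.2  398.6  226.1]
```

Request:
arm_command(
  moves=[
    [1,-1.6,-4.2,2,0],
    [2,-3.2,-8.4,4,0],
    [3,-5,-13,6,0],
    [4,-6.7,-17.6,8,0],
    [5,-8.4,-22.2,10,0],
    [6,-10.1,-26.8,12,0],
    [7,-11.9,-31.4,14,0],
    [8,-13.6,-36,16.4,0],
    [8,-15.3,-40.5,16.4,0],
    [8,-17,-45,16.4,0],
  ],
)

```text
time: 1.1
tool_pos: [520.9, -240.3, 323.6]
tcp_rot: [-0.916, 1.568, 2.171]
contact_force: [0.3, -0.6, 0.2]
grip_width: 16.2
```

```bash
python3 -c "
from h import *
print(shift(-175,-1,75)); print(intester()[0])"
```

```text
(array([ 7.06, -1.1 , -1.48]), np.float64(0.03))
[-186.2   13.7  145.6]
```

Request:
arm_command(
  moves=[
    [2,-0.4,-0.5,0,0],
    [4,-0.8,-1,0,0],
    [6,-1.1,-1.48,0,0],
    [7,-1.1,-1.48,0,0],
    [7,-1.1,-1.48,0,0],
    [7,-1.1,-1.48,0,0],
  ],
)

```text
time: 1.7
tool_pos: [536.1, -230.3, 254.1]
tcp_rot: [-0.944, 1.569, 2.143]
contact_force: [0.9, 0.2, 0.3]
grip_width: 0.3
```

```bash
python3 - <<'E'
from h import *
from plant import bot
print(shift(-175,-1,40)); q,ob=intester(); print(q,ob["contact_force"])
g=lambda a:np.clip(255*(a/255.)**.5*1.1,0,255).astype(np.uint8)
t=bot.capture("top")["frame"]; s=bot.capture("scene")["frame"]
a=cv2.resize(g(t[180:330,310:450]),None,fx=2.8,fy=2.8,interpolation=2); b=cv2.resize(g(s[200:350,120:260]),None,fx=2.8,fy=2.8,interpolation=2)
cv2.imwrite("pics/a1.png",np.hstack([a,b]))
E
```

```text
(array([ 3.61, -0.03, -0.01]), np.float64(0.0))
[-175.4   -1.    76.1] [0.93752425 0.17306046 0.28387251]
```

View pics/a1.png

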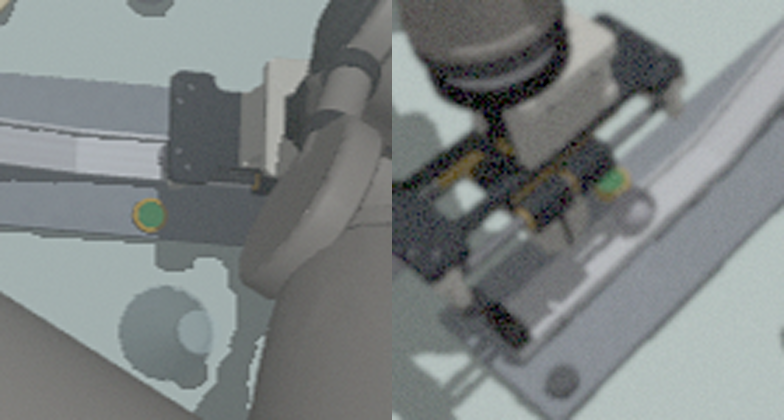

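The scene crop shows the shut fingers over the channel at about (560,235). The ball is at (637,210), ahead of them, and the buffer at (500,325) is clear behind. I'll lower.

Request:
arm_command(
  moves=[
    [1,0,0,0,0],
    [2,0,0,0,0],
    [2.8,0,0,0,0],
    [3.2,0,0,0,0],
    [3.5,0,0,0,0],
    [3.55,0,0,0,0],
    [3.55,0,0,0,0],
  ],
)

```text
time: 2.5
tool_pos: [536.3, -230.4, 219.3]
tcp_rot: [-1.775, 1.57, 1.311]
contact_force: [-0.2, -0.6, -0.3]
grip_width: 0.5
```

```bash
python3 - <<'E'
from h import *
from plant import bot
q,ob=intester(); print(q,ob["contact_force"],ob["time"])
g=lambda a:np.clip(255*(a/255.)**.45*1.1,0,255).astype(np.uint8)
s=bot.capture("scene")["frame"]
cv2.imwrite("pics/a2.png",cv2.resize(g(s[220:340,130:270]),None,fx=5,fy=5,interpolation=2))
p=np.load("p.npy")
for P in ([q[0]+19,-9.5+q[1],q[2]],[q[0]-19,-9.5+q[1],q[2]],[q[0]+19,9.5+q[1],q[2]],[-117,0,45]):
    print(((proj("scene",T2W(p,[P]))[0]+[.15,1.2]-[130,220])*5).round())
E
```

```text
[-175.5   -1.2   41.3] [-0.22266522 -0.60071305 -0.33880695] 2.5
[323. 361.]
[246. 432.]
[288. 334.]
[378. 271.]
```

View pics/a2.png

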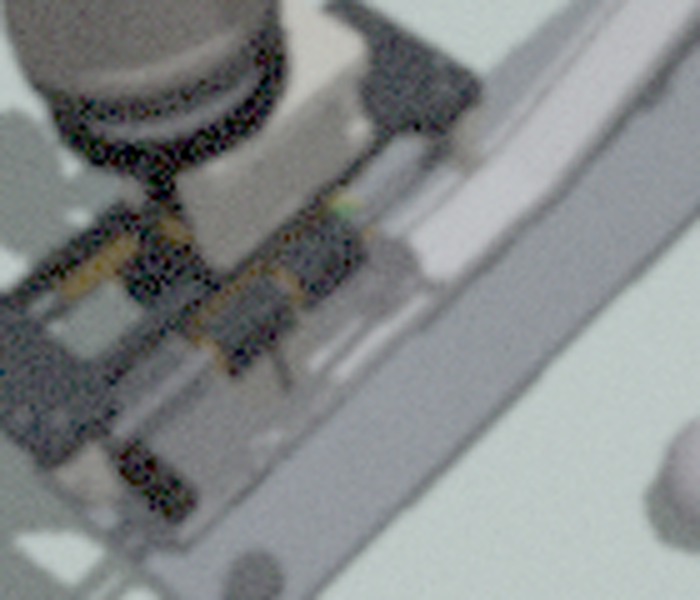

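The tip looks thinner than the full finger, with the pads at about (275,375) against a predicted front corner of (323,361). I'll find the contact point by looking as I advance slowly.

Request:
arm_command(
  moves=[
    [0.05,-0.3,0,0,0],
    [0.1,-0.7,0,0,0],
    [0.1,-1.1,0,0,0],
    [0.1,-1.5,0,0,0],
    [0.1,-1.9,0,0,0],
    [0.1,-2.2,0,0,0],
    [0.1,-2.4,0,0,0],
    [0.1,-2.5,0,0,0],
  ],
)

```text
time: 3.35
tool_pos: [537.8, -205.3, 218.5]
tcp_rot: [-2.025, 1.57, 1.062]
contact_force: [0.2, 0.0, 0.8]
grip_width: 0.3
```

```bash
cat > look.py <<'E'
from h import *
from plant import bot
import sys
q,ob=intester(); print(q,ob["contact_force"].round(2),ob["time"], shift(q[0],-1,q[2])[1])
g=lambda a:np.clip(255*(a/255.)**.45*1.1,0,255).astype(np.uint8)
s=bot.capture("scene")["frame"]; t=bot.capture("top")["frame"]
x,y=map(int,sys.argv[2:4])
a=cv2.resize(g(s[y:y+120,x:x+110]),None,fx=4.5,fy=4.5,interpolation=2)
b=cv2.resize(g(t[190:290,220:440]),(300,136),interpolation=2)
b=np.vstack([b,np.zeros((540-136,300,3),np.uint8)])
cv2.imwrite("pics/"+sys.argv[1]+".png",np.hstack([a,b]))
E
python3 look.py a3 150 215
```

```text
[-150.3   -1.2   40.5] [0.2  0.02 0.77] 3.35 0.01
```

View pics/a3.png

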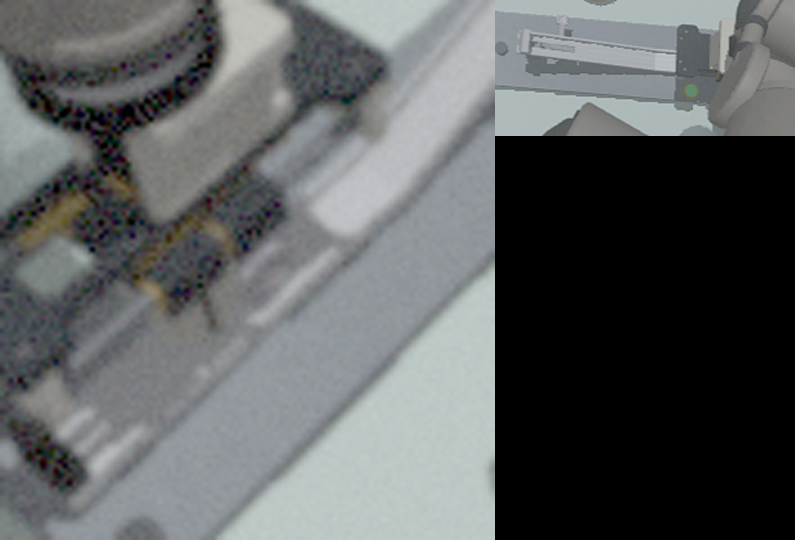

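Request:
arm_command(
  moves=[
    [0,-0.2,0,0,0],
    [0,-0.4,0,0,0],
    [0,-0.6,0,0,0],
    [0,-0.8,0,0,0],
    [0,-1.1,0,0,0],
    [0,-1.4,0,0,0],
    [0,-1.7,0,0,0],
    [0,-2.0,0,0,0],
    [0,-2.3,0,0,0],
    [0,-2.6,0,0,0],
  ],
)

```text
time: 4.45
tool_pos: [539.2, -179.1, 218.5]
tcp_rot: [-2.051, 1.57, 1.036]
contact_force: [-0.4, -1.5, 1.5]
grip_width: -0.1
```

```bash
python3 look.py a4 165 200
```

```text
[-124.1   -1.2   40.5] [-0.38 -1.51  1.48] 4.45 0.01
```

View pics/a4.png

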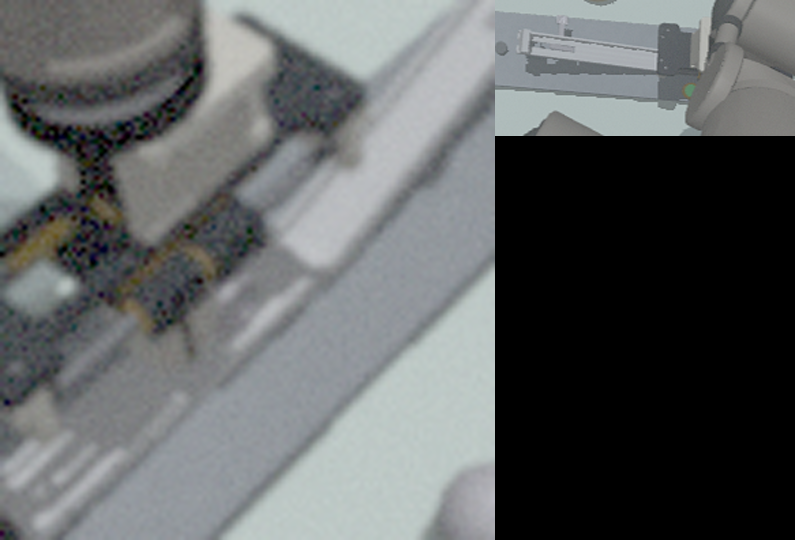

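```bash
cat > look2.py <<'E'
from h import *
from plant import bot
import sys
q,ob=intester(); print(q,ob["contact_force"].round(2),ob["time"])
fs=[bot.capture("scene")["frame"] for _ in range(4)]
f=np.mean(fs,0)
x,y=map(int,sys.argv[2:4]); W,H=80,80
c=f[y:y+H,x:x+W].mean(2); lo,hi=np.percentile(c,[3,90]); c=np.clip((c-lo)/(hi-lo)*255,0,255).astype(np.uint8)
a=cv2.cvtColor(cv2.resize(c,None,fx=6,fy=6,interpolation=2),cv2.COLOR_GRAY2BGR)
b=a.copy(); p=np.load("p.npy")
def pt(P): return tuple(map(int,((proj("scene",T2W(p,[P]))[0]+[.15,1.2]-[x,y]+.5)*6-.5)))
for d in map(float,sys.argv[4:]):
    tx=d; tz=45 if d<-42.1 else 45+(d+42.1)*np.tan(np.radians(16))
    cv2.circle(b,pt([tx,0,tz]),int(15*404.8/750*6),(0,255,0),1)
for dx in (-19,19):
  cv2.line(b,pt([q[0]+dx,q[1]-9.5,q[2]]),pt([q[0]+dx,q[1]+9.5,q[2]]),(0,0,255),1)
cv2.imwrite("pics/"+sys.argv[1]+".png",cv2.resize(np.hstack([a,b]),(800,400)))
E
python3 look2.py b4 180 220 -90
```

```text
[-123.8   -1.    40.2] [ 0.07 -0.54  0.43] 4.55
```

View pics/b4.png

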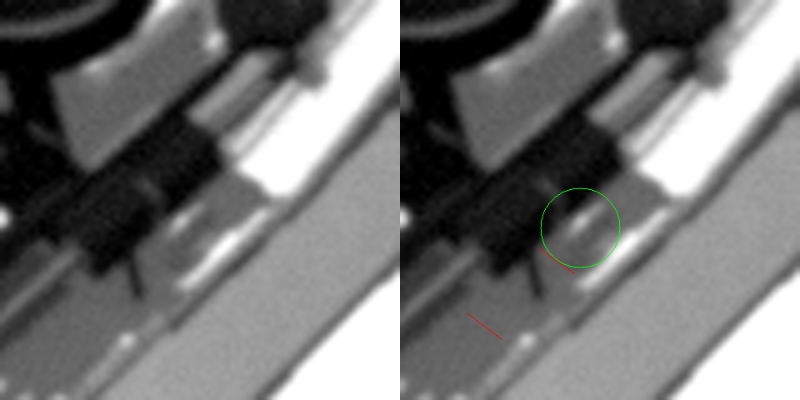

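Request:
arm_command(
  moves=[
    [0,-0.3,0,0,0],
    [0,-0.7,0,0,0],
    [0,-1.1,0,0,0],
    [0,-1.5,0,0,0],
    [0,-1.9,0,0,0],
    [0,-2.3,0,0,0],
    [0,-2.7,0,0,0],
    [0,-3.1,0,0,0],
    [0,-3.4,0,0,0],
    [0,-3.6,0,0,0],
  ],
)

```text
time: 5.75
tool_pos: [541.0, -143.0, 218.1]
tcp_rot: [-1.186, 1.569, 1.901]
contact_force: [-0.0, -1.4, 0.5]
grip_width: 0.5
```

```bash
python3 look2.py b5 195 205 -54
```

```text
[-87.9  -1.   40.1] [-0.01 -1.45  0.48] 5.75
```

View pics/b5.png

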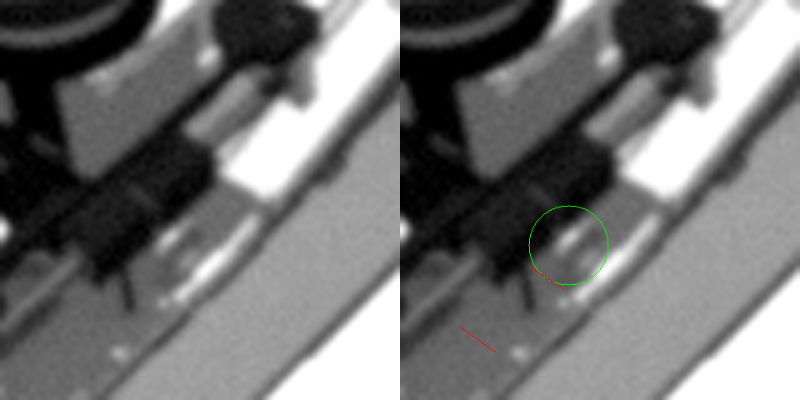

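Request:
arm_command(
  moves=[
    [0,-0.3,0,0,0],
    [0,-0.6,0,0,0],
    [0,-0.9,0,0,0],
    [0,-1.2,0,0,0],
    [-0.09,-1.5,0,0,0],
    [-0.17,-1.8,0,0,0],
    [-0.26,-2.1,0,0,0],
    [-0.35,-2.4,0,0,0],
    [-0.43,-2.7,0,0,0],
    [-0.52,-3.0,0,0,0],
  ],
)

```text
time: 6.95
tool_pos: [543.9, -114.9, 226.0]
tcp_rot: [2.7, 1.564, -0.496]
contact_force: [-0.5, -10.6, 14.7]
grip_width: 0.3
```

```bash
python3 look2.py b6 205 190 -24
```

```text
[-59.7  -2.4  48. ] [ -0.52 -10.59  14.71] 6.95
```

View pics/b6.png

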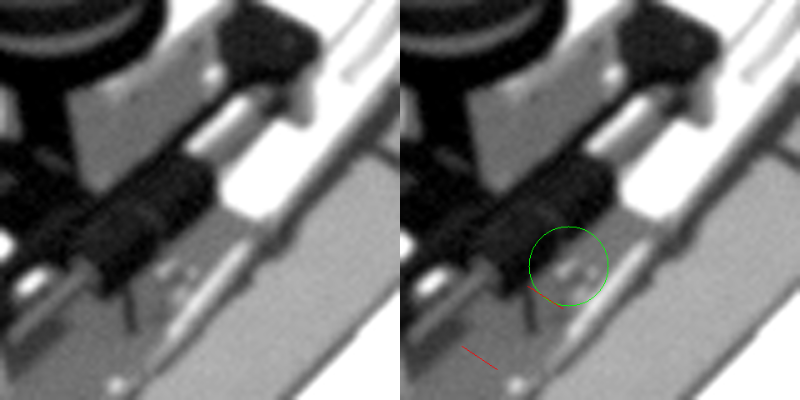

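Force has risen to 18 N, up and backwards, so something is wedging. I'll stop and work out what it is before going on, starting with the light piece hanging under the front bracket and the ball position.

```bash
python3 - <<'E'
from h import *
from plant import bot
p=np.load("p.npy"); q,ob=intester(); print(q,ob["joint_positions"].round(3), ob["moment"])
for y in (-37,0,37):
  for z in (60,90,114,140):
    print(y,z,[proj("scene",T2W(p,[[q[0]+d,q[1]+y,z]]))[0].round(0).tolist() for d in (60,95)])
fs=np.mean([bot.capture("scene")["frame"] for _ in range(6)],0)
c=fs[170:290,190:310]; 
im=np.clip(255*(c/160.)**.5,0,255).astype(np.uint8)
cv2.imwrite("pics/c6.png",cv2.resize(im,(600,600),interpolation=2))
t=np.mean([bot.capture("top")["frame"] for _ in range(3)],0)[180:290,220:420]
cv2.imwrite("pics/c6t.png",cv2.resize(np.clip(255*(t/160.)**.5,0,255).astype(np.uint8),(800,440),interpolation=2))
E
```

```text
[-59.6  -2.4  48.1] [-3.460e-01  5.970e-01  1.656e+00 -1.000e-03  8.820e-01  1.280e+00] [-1.1235898   0.11704808 -0.00125585]
-37 60 [[260.0, 240.0], [272.0, 230.0]]
-37 90 [[260.0, 230.0], [271.0, 220.0]]
-37 114 [[259.0, 222.0], [271.0, 212.0]]
-37 140 [[258.0, 213.0], [270.0, 202.0]]
0 60 [[247.0, 232.0], [258.0, 222.0]]
0 90 [[246.0, 222.0], [257.0, 212.0]]
0 114 [[245.0, 213.0], [256.0, 203.0]]
0 140 [[244.0, 204.0], [256.0, 194.0]]
37 60 [[233.0, 224.0], [245.0, 214.0]]
37 90 [[232.0, 214.0], [244.0, 204.0]]
37 114 [[231.0, 205.0], [243.0, 196.0]]
37 140 [[229.0, 196.0], [242.0, 186.0]]
```

View pics/c6.png

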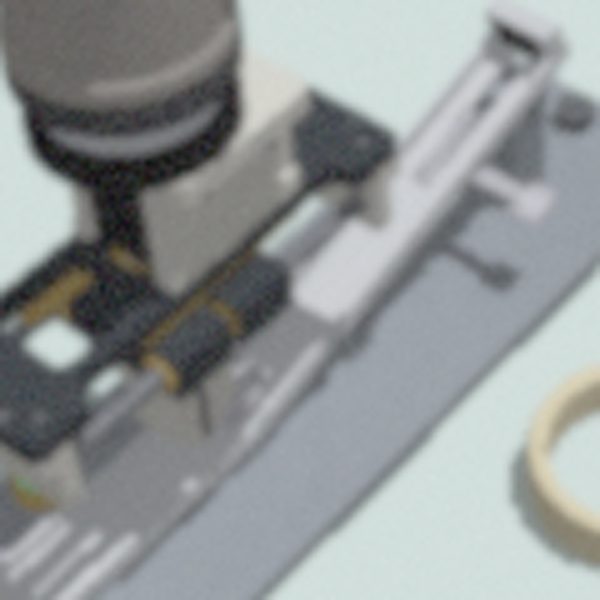

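View pics/c6t.png

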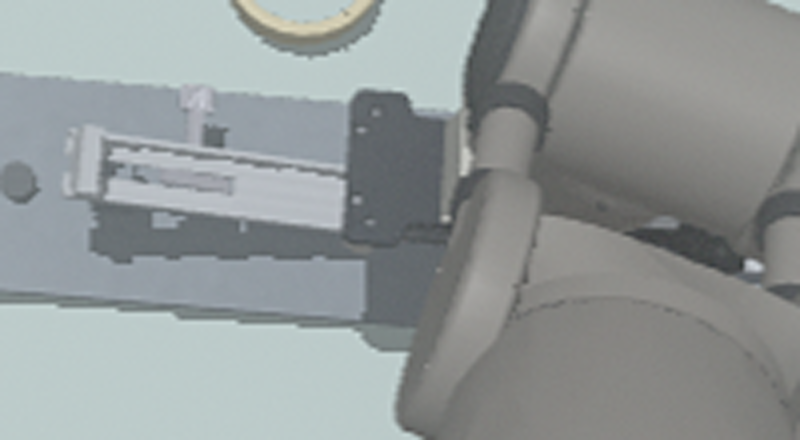

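The images rule out the gripper body touching anything. The finger backs taper towards the tip, visible at about (145,390) to (175,440) in c6. The sloped back therefore presses the ball into the rising floor and wedges it. I'll back off slowly so the ball follows the finger down to the flat, then turn the tool a quarter turn and push with the flat sides of the fingers.

Request:
arm_command(
  moves=[
    [0,0.1,0,0,0],
    [0,0.25,0,0,0],
    [0.05,0.4,0,0,0],
    [0.15,0.6,0,0,0],
    [0.25,0.8,0,0,0],
    [0.35,1.0,0,0,0],
    [0.45,1.2,0,0,0],
    [0.55,1.4,0,0,0],
    [0.65,1.6,0,0,0],
    [0.7,1.8,0,0,0],
  ],
)

```text
time: 8.6
tool_pos: [542.8, -132.9, 218.7]
tcp_rot: [2.784, 1.565, -0.412]
contact_force: [-0.4, -0.6, 0.6]
grip_width: 0.4
```

```bash
cat > look3.py <<'E'
from h import *
from plant import bot
import sys
q,ob=intester(); print(q,ob["contact_force"].round(2),ob["time"],"j6",ob["joint_positions"][5].round(2))
fs=np.mean([bot.capture("scene")["frame"] for _ in range(2)],0)
x,y,w,h=map(int,sys.argv[2:6])
c=fs[y:y+h,x:x+w]
cv2.imwrite("pics/"+sys.argv[1]+".png",cv2.resize(np.clip(255*(c/170.)**.5,0,255).astype(np.uint8),None,fx=600/w,fy=600/w,interpolation=2))
E
python3 look3.py d1 170 190 100 100
```

```text
[-77.7  -2.3  40.7] [-0.38 -0.6   0.59] 8.6 j6 1.25
```

View pics/d1.png

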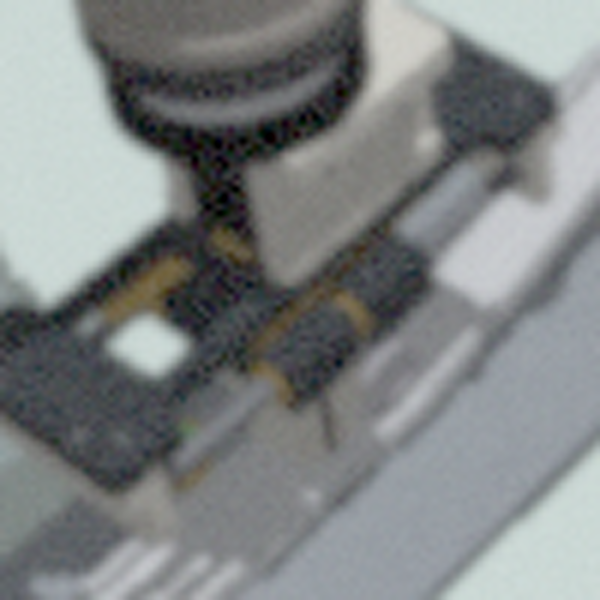

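Request:
arm_command(
  moves=[
    [0,0.15,0,0,0],
    [0,0.3,0,0,0],
    [0,0.45,0,0,0],
    [0,0.6,0,0,0],
    [0,0.8,0,0,0],
    [0,1.0,0,0,0],
    [0,1.2,0,0,0],
    [0,1.4,0,0,0],
    [0,1.6,0,0,0],
    [0,1.8,0,0,0],
  ],
)

```text
time: 9.7
tool_pos: [541.8, -151.2, 218.8]
tcp_rot: [2.769, 1.565, -0.427]
contact_force: [0.1, -0.6, 0.5]
grip_width: 0.4
```

Request:
arm_command(
  moves=[
    [0,0.1,0,0,0],
    [0,0.3,0,0,0],
    [0,0.6,0,0,0],
    [0,1.0,0,0,0],
    [-2,1.5,0,0,0],
    [-5,1.8,0,0,0],
    [-7,1.8,0,0,0],
    [-7,1.8,0,0,0],
  ],
)

```text
time: 10.5
tool_pos: [541.2, -169.6, 291.8]
tcp_rot: [2.765, 1.559, -0.432]
contact_force: [-0.1, -0.5, 0.7]
grip_width: 0.3
```

```bash
python3 look3.py d2 150 180 120 110
```

```text
[-114.5   -2.7  113.8] [-0.06 -0.46  0.69] 10.5 j6 1.19
```

View pics/d2.png

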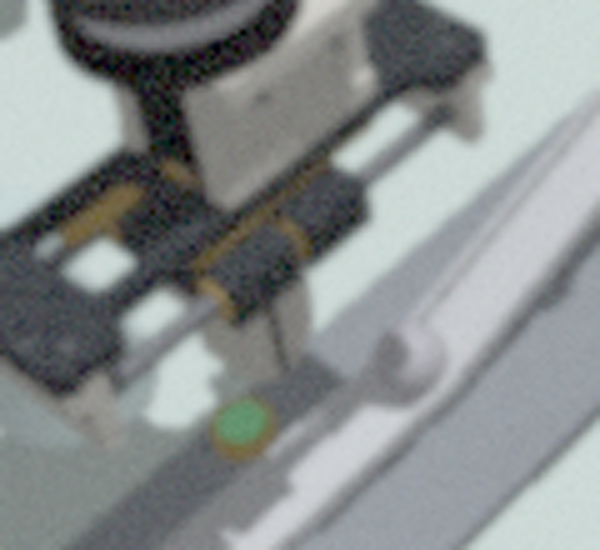

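```bash
python3 - <<'E'
from h import *
p=np.load("p.npy")
u=np.array([150+412/5,180+360/5])
r=least_squares(lambda q:proj("scene",T2W(p,[[q[0],q[1],45]]))[0]+[.15,1.2]-u,[-60,0]); print("ball",r.x)
bx=r.x[0]
s,a=shift(bx-15-9.5-22,0,90); print(s,a)
ob,pos,M=tool(); print(M.round(3))
E
```

```text
ball [-46.10387259  -3.50832784]
[ 2.07 -2.14  0.19] -0.01
[[ 0.006 -0.055 -0.998]
 [-0.003 -0.998  0.055]
 [-1.     0.002 -0.006]]
```

Request:
arm_command(
  moves=[
    [0,0,0,-8.5,0],
    [0,-0.2,0,-17,0],
    [0,-0.4,0.2,-25.5,0],
    [0,-0.6,0.2,-34,0],
    [0,-0.8,0.2,-42.5,0],
    [0,-1,0.2,-51,0],
    [0,-1.2,0.2,-59.5,0],
    [0,-1.4,0.2,-68,0],
    [1,-1.8,0.2,-76.5,0],
    [2,-2.1,0.2,-85,0],
  ],
)

```text
time: 11.6
tool_pos: [539.2, -147.7, 266.9]
tcp_rot: [1.272, 1.567, -0.435]
contact_force: [-0.1, -0.1, -0.0]
grip_width: 0.3
```

```bash
cat >> h.py <<'E'
def shift2(tx,ty,tipz):
    p=np.load("p.npy"); ob,pos,M=tool()
    W=T2W(p,[[tx,ty,tipz+178]])[0]
    c=T2W(p,[[0,-1,0]])[0]-[p[0],p[1],0]
    ang=np.degrees(np.arctan2(c@M[:,2],c@M[:,1]))
    return (M.T@(W-pos)/10).round(2), round(ang,2)
E
python3 -c "
from h import *
print(shift2(-92.5,0,60),intester()[0]); print(tool()[2].round(3))"
```

```text
(array([ 2.89,  0.04, -0.03]), np.float64(-4.66)) [-92.7   0.5  88.9]
[[ 0.004  0.991 -0.136]
 [-0.002 -0.136 -0.991]
 [-1.     0.004  0.001]]
```

Request:
arm_command(
  moves=[
    [1,0,0,-4.7,0],
    [2,0,0,-4.7,0],
    [3,0,0,-4.7,0],
    [4,0,0,-4.7,0],
    [4.6,0,0,-4.7,0],
    [4.8,0,0,-4.7,0],
    [4.8,0,0,-4.7,0],
    [4.8,0,0,-4.7,0],
  ],
)

```text
time: 12.4
tool_pos: [539.5, -147.9, 219.3]
tcp_rot: [1.193, 1.566, -0.432]
contact_force: [-0.6, -0.0, -1.7]
grip_width: 0.3
```

```bash
python3 look3.py d3 170 190 110 100; python3 -c "
from h import *
print(shift2(-92.5,0,40),intester()[0]); print(tool()[2].round(3))"
```

```text
[-92.9   0.1  41.3] [-0.59 -0.   -1.71] 12.4 j6 -0.35
(array([ 0.15,  0.01, -0.04]), np.float64(0.04)) [-92.9   0.1  41.5]
[[ 0.005  0.999 -0.054]
 [-0.002 -0.054 -0.999]
 [-1.     0.005  0.002]]
```

View pics/d3.png

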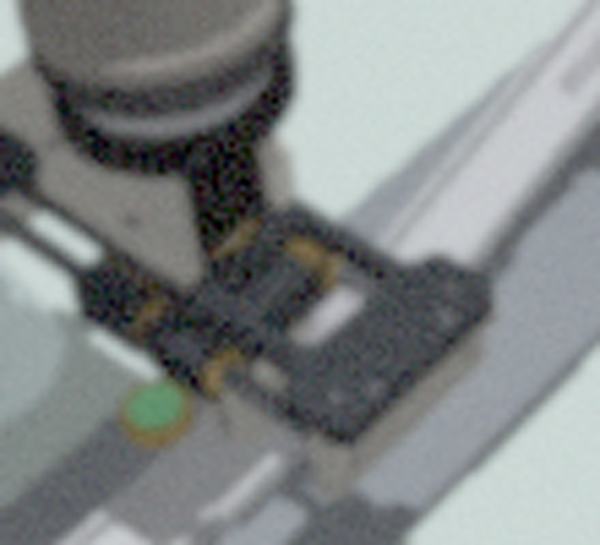

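Request:
arm_command(
  moves=[
    [0.1,0,-0.3,0,0],
    [0.1,0,-0.7,0,0],
    [0.1,0,-1.0,0,0],
    [0.1,0,-1.3,0,0],
    [0.1,0,-1.6,0,0],
    [0.1,0,-1.9,0,0],
    [0.1,0,-2.2,0,0],
    [0.1,0,-2.5,0,0],
    [0.05,0,-2.8,0,0],
    [-0.03,0,-3.1,0,0],
  ],
)

```text
time: 13.5
tool_pos: [541.2, -116.8, 219.8]
tcp_rot: [1.176, 1.566, -0.449]
contact_force: [0.8, -1.3, 0.6]
grip_width: 0.4
```

```bash
python3 look3.py d4 190 170 110 100; python3 -c "
from h import *
print(intester()[0]); print(tool()[2].round(3))"
```

```text
[-61.7   0.1  41.8] [ 0.75 -1.31  0.59] 13.5 j6 -0.3
[-61.5   0.2  41.8]
[[ 0.005  0.999 -0.054]
 [-0.002 -0.054 -0.999]
 [-1.     0.005  0.002]]
```

View pics/d4.png

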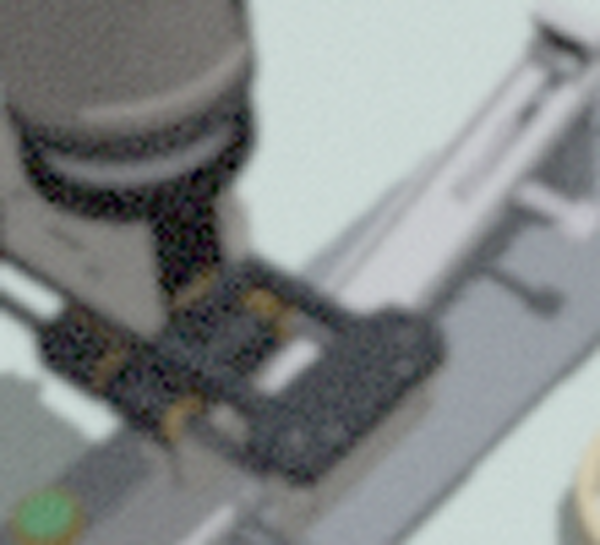

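Request:
arm_command(
  moves=[
    [-0.05,0,-0.25,0,0],
    [-0.14,0,-0.5,0,0],
    [-0.23,0,-0.8,0,0],
    [-0.31,0,-1.1,0,0],
    [-0.4,0,-1.4,0,0],
    [-0.49,0,-1.7,0,0],
    [-0.57,0,-2.0,0,0],
    [-0.66,0,-2.3,0,0],
  ],
)

```text
time: 14.4
tool_pos: [542.4, -93.3, 226.4]
tcp_rot: [1.221, 1.566, -0.403]
contact_force: [-0.4, -0.7, 0.7]
grip_width: 0.6
```

```bash
python3 look3.py d5 190 150 110 100; python3 -c "
from h import *
print(intester()[0]); print(tool()[2].round(3))"
```

```text
[-38.2   0.2  48.4] [-0.45 -0.68  0.75] 14.4 j6 -0.26
[-38.    0.3  48.4]
[[ 0.005  0.999 -0.053]
 [-0.002 -0.053 -0.999]
 [-1.     0.005  0.001]]
```

View pics/d5.png

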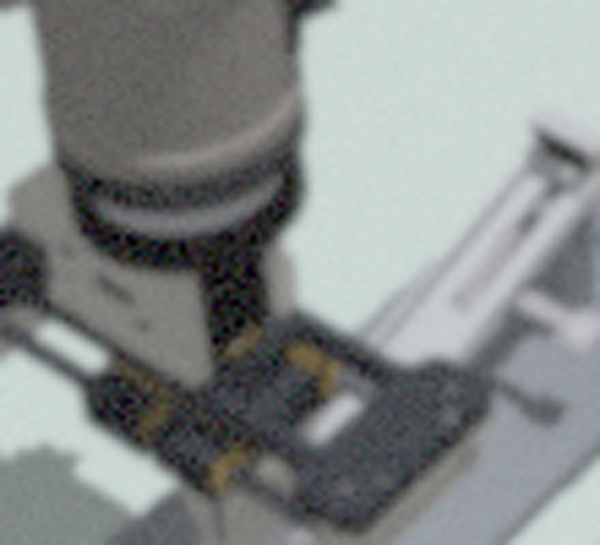

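No wedging now: force is about 1 N, which is noise level. I'll continue up the slope.

Request:
arm_command(
  moves=[
    [-0.07,0,-0.25,0,0],
    [-0.14,0,-0.5,0,0],
    [-0.23,0,-0.8,0,0],
    [-0.31,0,-1.1,0,0],
    [-0.4,0,-1.4,0,0],
    [-0.49,0,-1.7,0,0],
    [-0.57,0,-2.0,0,0],
    [-0.66,0,-2.3,0,0],
    [-0.75,0,-2.6,0,0],
    [-0.83,0,-2.9,0,0],
  ],
)

```text
time: 15.5
tool_pos: [543.9, -63.8, 234.8]
tcp_rot: [1.272, 1.566, -0.352]
contact_force: [0.3, -1.0, 0.4]
grip_width: 0.2
```

Request:
arm_command(
  moves=[
    [-0.07,0,-0.25,0,0],
    [-0.14,0,-0.5,0,0],
    [-0.23,0,-0.8,0,0],
    [-0.31,0,-1.1,0,0],
    [-0.4,0,-1.4,0,0],
    [-0.49,0,-1.7,0,0],
    [-0.57,0,-2.0,0,0],
    [-0.66,0,-2.3,0,0],
    [-0.75,0,-2.6,0,0],
    [-0.83,0,-2.9,0,0],
  ],
)

```text
time: 16.5
tool_pos: [545.5, -34.6, 243.1]
tcp_rot: [1.27, 1.566, -0.354]
contact_force: [-0.8, -0.6, 1.0]
grip_width: 0.6
```

```bash
python3 look3.py d6 210 140 110 100; python3 -c "
from h import *
print(intester()[0]); print(tool()[2].round(3))
from plant import bot
t=np.mean([bot.capture('top')['frame'] for _ in range(2)],0)[180:290,220:420]
cv2.imwrite('pics/d6t.png',cv2.resize(np.clip(255*(t/160.)**.5,0,255).astype(np.uint8),(800,440),interpolation=2))
"
```

```text
[20.6  0.4 65.1] [-0.8  -0.61  0.97] 16.5 j6 -0.15
[20.8  0.5 65.1]
[[ 0.004  0.999 -0.053]
 [-0.001 -0.053 -0.999]
 [-1.     0.005  0.001]]
```

View pics/d6.png

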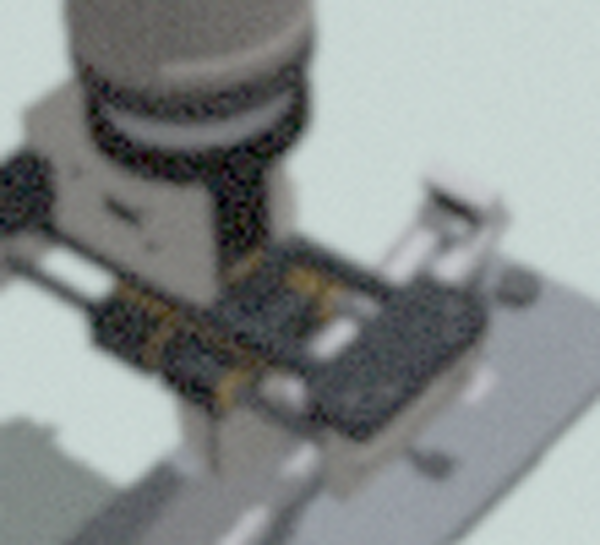

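View pics/d6t.png

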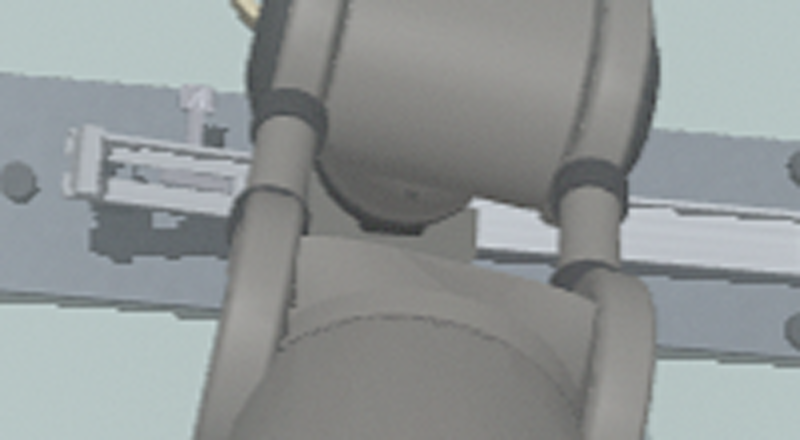

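Channel behind the fingers is empty in the top view (480–560 and 640–800, y≈230), so the ball is ahead at roughly 93 mm up the gutter. Continuing.

Request:
arm_command(
  moves=[
    [-0.07,0,-0.25,0,0],
    [-0.14,0,-0.5,0,0],
    [-0.23,0,-0.8,0,0],
    [-0.31,0,-1.1,0,0],
    [-0.4,0,-1.4,0,0],
    [-0.49,0,-1.7,0,0],
    [-0.57,0,-2.0,0,0],
    [-0.66,0,-2.3,0,0],
    [-0.75,0,-2.6,0,0],
    [-0.83,0,-2.9,0,0],
  ],
)

```text
time: 17.7
tool_pos: [546.9, -5.4, 251.3]
tcp_rot: [1.293, 1.566, -0.331]
contact_force: [0.5, -1.4, 0.1]
grip_width: 0.1
```

Request:
arm_command(
  moves=[
    [-0.07,0,-0.25,0,0],
    [-0.14,0,-0.5,0,0],
    [-0.23,0,-0.8,0,0],
    [-0.31,0,-1.1,0,0],
    [-0.4,0,-1.4,0,0],
    [-0.49,0,-1.7,0,0],
    [-0.57,0,-2.0,0,0],
    [-0.66,0,-2.3,0,0],
    [-0.72,0,-2.5,0,0],
    [-0.77,0,-2.7,0,0],
  ],
)

```text
time: 18.7
tool_pos: [548.3, 21.8, 259.0]
tcp_rot: [1.288, 1.566, -0.336]
contact_force: [0.7, -1.6, 0.2]
grip_width: 0.4
```

```bash
cat > look4.py <<'E'
import sys
from h import *
from plant import bot
q,ob=intester(); print(q,ob["contact_force"].round(2),ob["time"])
p=np.load("p.npy")
im=[]
for n,(x,y,w,h) in (("scene",(230,140,100,100)),("top",(215,190,100,100))):
    t=np.mean([bot.capture(n)['frame'] for _ in range(2)],0)[y:y+h,x:x+w]
    a=cv2.resize(np.clip(255*(t/170.)**.5,0,255).astype(np.uint8),None,fx=4,fy=4,interpolation=2)
    im.append(a)
    print(n,"ball@187,195",[(((proj(n,T2W(p,[gut(g,0,15)]))[0]+([.15,1.2] if n=="scene" else [1.2,.86]))-[x,y])*4).round() for g in (187,195)])
cv2.imwrite('pics/'+sys.argv[1]+'.png',np.hstack(im))
E
python3 look4.py e1
```

```text
[77.   0.7 81. ] [ 0.67 -1.61  0.2 ] 18.7
scene ball@187,195 [array([225., 177.]), array([234., 167.])]
top ball@187,195 [array([159., 133.]), array([143., 131.])]
```

View pics/e1.png

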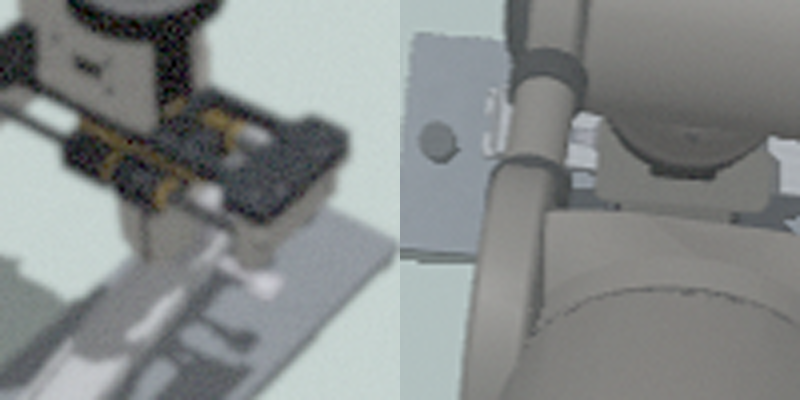

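Request:
arm_command(
  moves=[
    [-0.07,0,-0.25,0,0],
    [-0.14,0,-0.5,0,0],
    [-0.23,0,-0.8,0,0],
    [-0.31,0,-1.1,0,0],
    [-0.4,0,-1.4,0,0],
    [-0.49,0,-1.7,0,0],
    [-0.57,0,-2.0,0,0],
    [-0.66,0,-2.3,0,0],
    [-0.74,0,-2.6,0,0],
    [-0.8,0,-2.8,0,0],
  ],
)

```text
time: 19.9
tool_pos: [549.7, 50.1, 266.8]
tcp_rot: [1.377, 1.567, -0.247]
contact_force: [-0.4, -0.1, 0.5]
grip_width: 0.2
```

Request:
arm_command(
  moves=[
    [-0.06,0,-0.2,0,0],
    [-0.11,0,-0.4,0,0],
    [-0.14,0,-0.5,0,0],
    [-0.17,0,-0.6,0,0],
    [-0.17,0,-0.6,0,0],
  ],
)

```text
time: 20.4
tool_pos: [550.0, 56.2, 268.5]
tcp_rot: [1.393, 1.567, -0.231]
contact_force: [-0.2, -0.9, -0.5]
grip_width: 0.1
```

```bash
python3 look4.py e2
```

```text
[111.4   0.9  90.5] [-0.21 -0.88 -0.46] 20.4
scene ball@187,195 [array([225., 177.]), array([234., 167.])]
top ball@187,195 [array([159., 133.]), array([143., 131.])]
```

View pics/e2.png

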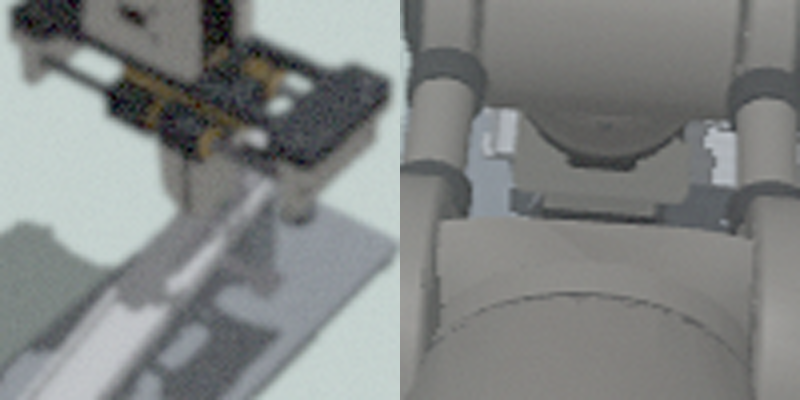

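Request:
arm_command(
  moves=[
    [-0.03,0,-0.1,0,0],
    [-0.06,0,-0.2,0,0],
    [-0.09,0,-0.3,0,0],
    [-0.09,0,-0.3,0,0],
    [-0.09,0,-0.3,0,0],
  ],
)

```text
time: 21.1
tool_pos: [550.1, 59.1, 269.4]
tcp_rot: [1.408, 1.567, -0.216]
contact_force: [0.5, -0.8, -0.4]
grip_width: 0.5
```

Request:
arm_command(
  moves=[
    [0,0,0.2,0,0],
    [0.06,0,0.5,0,0],
    [0.15,0,0.8,0,0],
    [0.23,0,1.1,0,0],
    [0.31,0,1.4,0,0],
    [0.4,0,1.7,0,0],
    [0.49,0,2.0,0,0],
    [0.57,0,2.3,0,0],
    [0.66,0,2.6,0,0],
    [0.75,0,2.9,0,0],
  ],
)

```text
time: 22.1
tool_pos: [548.6, 29.9, 261.8]
tcp_rot: [1.412, 1.567, -0.212]
contact_force: [-0.6, -0.7, 0.7]
grip_width: 0.3
```

Request:
arm_command(
  moves=[
    [0.07,0,0.25,0,0],
    [0.14,0,0.5,0,0],
    [0.23,0,0.8,0,0],
    [0.31,0,1.1,0,0],
    [0.4,0,1.4,0,0],
    [0.49,0,1.7,0,0],
    [0.57,0,2.0,0,0],
    [0.66,0,2.3,0,0],
    [0.75,0,2.6,0,0],
    [0.83,0,2.9,0,0],
  ],
)

```text
time: 23.1
tool_pos: [547.0, 0.7, 253.4]
tcp_rot: [1.413, 1.567, -0.211]
contact_force: [-0.3, -0.3, 0.3]
grip_width: 0.3
```

```bash
python3 look4.py e3
```

```text
[55.9  0.8 75.4] [-0.31 -0.33  0.3 ] 23.1
scene ball@187,195 [array([225., 177.]), array([234., 167.])]
top ball@187,195 [array([159., 133.]), array([143., 131.])]
```

View pics/e3.png

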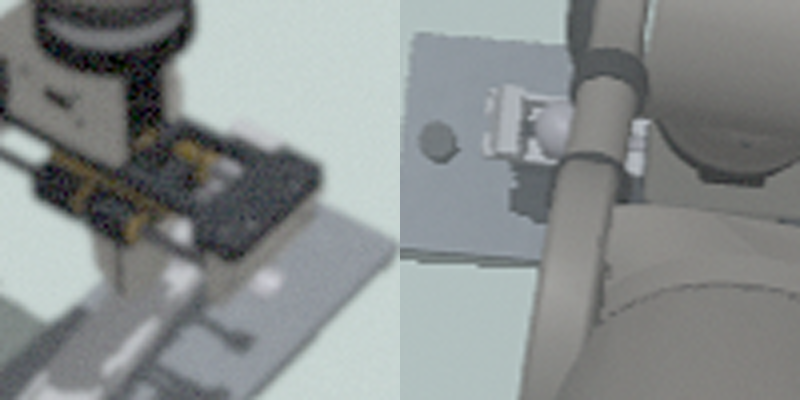

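The top view shows the ball at crop (555,128), matching the predicted caught position (559,133), with the fingers well away. I'll lift, clear and check.

Request:
arm_command(
  moves=[
    [-2,0,0.2,0,0],
    [-5,0,0.5,0,0],
    [-8,0,1,0,0],
    [-11,0,3,0,0],
    [-13,0,6,0,0],
    [-14,0,9,0,0],
    [-14,0,12,0,0],
    [-14,0,15,0,0],
    [-14,0,17,0,0],
    [-14,0,17,0,0],
  ],
)

```text
time: 24.3
tool_pos: [537.3, -170.9, 393.5]
tcp_rot: [1.274, 1.567, -0.353]
contact_force: [-0.7, -0.2, -0.4]
grip_width: 0.3
```

```bash
python3 look4.py e4; python3 - <<'E'
from plant import bot
import cv2,numpy as np
a=[cv2.resize(np.clip(255*(bot.capture(n)["frame"]/170.)**.5,0,255).astype(np.uint8),(400,300)) for n in("scene","top")]
cv2.imwrite("pics/e5.png",np.hstack(a))
E
```

```text
[-116.     1.2  215.5] [-0.66 -0.17 -0.35] 24.3
scene ball@187,195 [array([225., 177.]), array([234., 167.])]
top ball@187,195 [array([159., 133.]), array([143., 131.])]
```

View pics/e4.png

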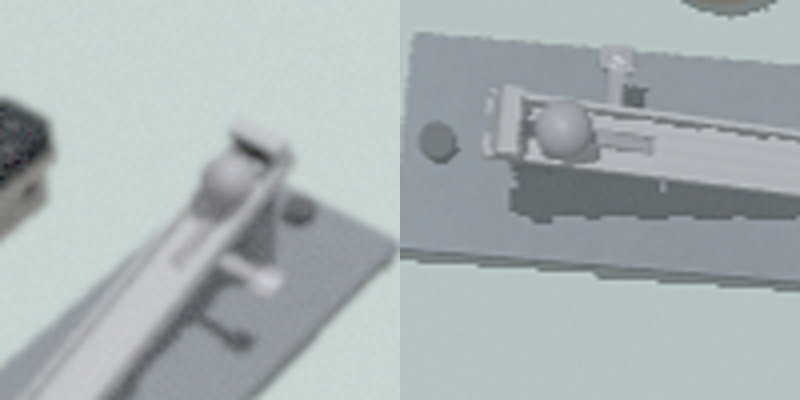

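View pics/e5.png

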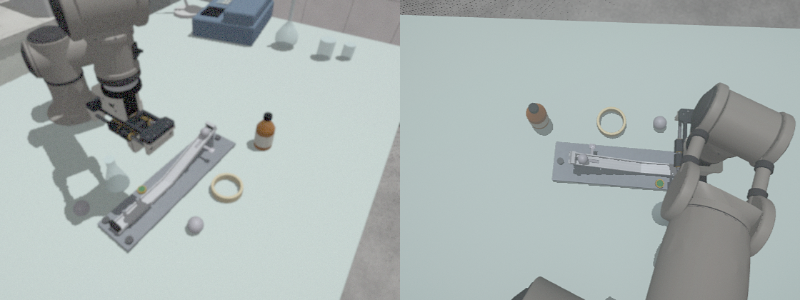

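The ball sits at (226,180) scene and (563,130) top, against the catch below the stop. The bottle, tape roll and flask look unmoved. One last check for motion over time, then I hand in.

Request:
arm_command(
  moves=[
    [0,0,0,0,0],
    [0,0,0,0,0],
    [0,0,0,0,0],
    [0,0,0,0,0],
    [0,0,0,0,0],
  ],
)

```text
time: 25.1
tool_pos: [537.6, -167.6, 393.7]
tcp_rot: [1.481, 1.567, -0.142]
contact_force: [0.2, -0.5, 0.1]
grip_width: 0.9
```

```bash
python3 - <<'E'
from plant import bot
import cv2,numpy as np
from h import *
a=cv2.imread("pics/e4.png")[:, 400:]
t=np.mean([bot.capture("top")['frame'] for _ in range(2)],0)[190:290,215:315]
b=cv2.resize(np.clip(255*(t/170.)**.5,0,255).astype(np.uint8),None,fx=4,fy=4,interpolation=2)
d=cv2.absdiff(a,b)[80:180,100:240]; print("diff mean/max",d.mean(),d.max())
t0=cv2.imread("pics/top0.png"); t1=bot.capture("top")["frame"]
for n,(x,y,w,h) in dict(bottle=(165,130,55,60),tape=(265,140,60,60)).items():
    print(n,cv2.absdiff(t0,t1)[y:y+h,x:x+w].mean())
s0=cv2.imread("pics/scene0.png"); s1=bot.capture("scene")["frame"]
print("shift flask (scene)",cv2.phaseCorrelate(*[np.float32(cv2.cvtColor(q[215:275,140:185],6)) for q in(s0,s1)]))
print(bot.get_obs()["time"]); bot.close_job()
E
```

```text
diff mean/max 0.8136666666666666 6
bottle 10.129090909090909
tape 11.904444444444444
shift flask (scene) ((0.7290792097468781, 0.1263999020810651), 0.3782302877638075)
25.3
the job is handed in; nothing more can be done
```

The ball was pushed up the gutter and over the catch, and it stayed behind the catch by itself. I handed the job in at 25.3 s with the hand well clear.

**First attempt:** With the jaw axis along the channel, the tapered finger backs wedged the ball at the foot of the slope, with up to about 18 N on the wrist. I eased back slowly so the ball settled on the flat. I then turned the tool 90° and pushed with the flat sides of the shut fingers. That push went steadily up at about 30 mm/s with force readings under 2 N, slowed near the top and never met the stop.

**Last checks:**
- **Ball:** With the arm away, both cameras show the ball between the catch and the stop. It measures about 185–187 mm up the slope, against about 187 mm expected and with a few mm of camera error. Top pictures about 1 s apart show no motion.
- **Catch:** I did not measure its angle. I judge it to be up only because the ball stays on the slope unsupported.
- **Bystanders:**
  - **Bottle and tape roll:** They sit where they started in the pictures, within about 5 mm read by eye. The plain pixel difference there was not near zero (10–12 grey levels). I put that down to changed lighting rather than movement, but did not check it.
  - **Flask:** The scene view showed a shift under 1 pixel, with only moderate correlation (0.38).

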